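Shim the rocking bench scale

TASK

The small bench scale rocks because one foot is short. With the fingertips, push the wedge shim thin end first under that short foot until the scale stands level on all its feet and the shim, then press down for a moment with the fingertips on the pan at the diagonally opposite corner, which was up in the air, to check that it no longer rocks, and take the hand away. Push and press only: do not pinch or lift the shim, do not lift the scale or shove it out of its place, do not use great force, and leave the other things on the bench where they are.

Things in the scene. Friction and masses are not known exactly. Their poses are not given: they have to be found in the camera images.
- scale: Loose grey bench scale, 2.4 kg. Frame: centre at bench level, z up when level. Steel pan 168 (x) x 148 (y) mm, top at z = 54; underside 19; low console out to x = -115. Domed black feet (radius 16) at x = +-60, y = +-50 mm. The foot at (60, 50), towards world +y, is 7 mm short: the scale leans 0.091 rad onto it (3 to 4 N there) about the line through feet (60, -50) and (-60, 50); foot (-60, -50) hangs in the air.
- short_foot (a point): Lowest point of the short foot, at (60, 50, 7) mm in the scale's frame. It touches the bench at the start; 7 mm above the bench when the scale is level.
- rocking_corner (a point): Point on the top of the pan at (-50, -42, 54) mm in the scale's frame, near the corner diagonally opposite the short foot: the place to press. About 60 mm over the bench at the start, 54 mm when level.
- wedge: Loose black rubber wedge 120 x 56 mm, 90 g, flat on the world +y side of the scale, pointing roughly at the short foot. Origin: centre of underside. x points to the thin end (x = 60 mm, 2 mm thick); upright face at the thick end (x = -60), 20 mm high; even slope. Scale is level with the short foot at about x = 30 mm here. Pushing it in takes 5 to 10 N, more once level; it stays put.
- wedge_tail (a point): Middle of the flat upright face at the thick end of the wedge, 10 mm above the bench: the place to push. A nudge on the side of the wedge near this end turns it about a point some 20 mm ahead of its middle; the tip starts 20 to 120 mm from the short foot.
- box_pins: Green cardboard box 61 x 60 x 35 mm, loose, beyond the work; leave alone. Origin: centre of underside.
- tape_electrical: Small roll of dark tape 53 mm across, 19 mm high, loose, between scale and label printer; leave alone. Origin: centre of underside.
- cutter: Dark blue cutter knife 27 x 100 x 20 mm lying on the right, loose; leave alone. Origin: centre of underside.
- label_roll_small: White label roll 60 mm across, 40 mm high, standing at the back right, loose; leave alone. Origin: centre of underside.

How it is judged:
On the way, in this order (a step that is already met when the one before it is completed fails the run):
1. the shim is under the short foot, carries it, and the scale is level (angle between scale's own z axis and vertical below 0.02 rad and contact force between wedge and scale above 0.4 N and x of short_foot in the frame of wedge between -0.04 and 0.06 m and y of short_foot in the frame of wedge between -0.028 and 0.028 m), for 0.2 s.
2. the fingertips press on the pan at the opposite corner and the scale stays level (all of step 1 and contact force between the fingers and scale above 2 N and distance between the grasp point and rocking_corner below 0.06 m), for 0.2 s.
At the end, for the whole second after the job is handed in: The wedge lies under the short foot and carries it (over 0.4 N), the scale's pan is level within 0.020 rad (1.1 degrees), the short foot is within 30 mm of where it stood, the other things are within 20 mm of theirs, and all is at rest (all of step 1 and linear speed of each of scale, wedge below 0.01 m/s and distance of short_foot from where it was at the start of the episode below 0.03 m and distance of each of box_pins, tape_electrical, cutter, label_roll_small from where it was at the start of the episode below 0.02 m); the robot touches nothing.
It fails at once if the shim is lifted or tipped (height (world z) of wedge above 0.012 m or angle between wedge's own z axis and vertical above 0.15 rad).
It fails at once if the shim is pinched: the grip point is down between the sides of the shim (x of the grasp point in the frame of wedge between -0.052 and 0.06 m and y of the grasp point in the frame of wedge between -0.026 and 0.026 m and z of the grasp point in the frame of wedge below 0.032 m).
It fails at once if the scale is lifted, tipped, or shoved more than 30 mm out of its place (height (world z) of scale above 0.015 m or angle between scale's own z axis and vertical above 0.16 rad or distance of short_foot from where it was at the start of the episode above 0.03 m).
It fails at once if the shim or the scale is pushed with more than 40 N (contact force between the fingers and wedge above 40 N or contact force between the fingers and scale above 40 N).
It fails at once if another thing on the bench is moved more than 20 mm (distance of any of box_pins, tape_electrical, cutter, label_roll_small from where it was at the start of the episode above 0.02 m).
It also fails if it takes over 72 s, if anything falls off the work surface, if the arm or the gripper's body presses on something with over 40 N, if the wrist force passes 120 N, or if a joint passes its speed limit or range.

ROBOT

A 6-joint arm with a two-finger parallel gripper is mounted at the origin on the work surface; the furniture and walls round the work are solid. World frame = base frame: x ahead of the robot, y to its left, z up, the work surface at z = 0. Lengths are in m, angles in rad, forces in N, time in s.
With the tool pointing down it reaches from about 0.375 to 0.975 m from the base axis. Payload 3.8 kg.
Tool frame: the origin (TCP) lies at the very end of the fingers, on their centre line; the grasp point (between the pads) lies 19 mm behind it (bot.grip_depth is the distance from the TCP to the grasp point, in m); z points along the fingers, y is the direction in which the jaws open and shut (so a half turn about z gives the same grasp; the last joint's range is limited). The gripper opens to 85 mm and grips with 20 to 120 N. Pads are 22 mm wide; open, the fingers measure 114 mm over their backs; the gripper's body (76 mm by 85 mm) begins 54 mm behind the grasp point. The pads swing forward as they close: fully open they stand 13 mm farther back than shut.
Start: joints at [1.196, 0.264, 1.604, -0, 1.274, -0.037], TCP at [0.224, 0.637, 0.231] pointing down, gripper open.
Joint ranges: [-2.63, 2.63], [-0.94, 2.18], [0.31, 2.57], [-1.31, 4.45], [0, 2.66], [-2.55, 2.55]. Speed limits (rad/s): [2.57, 2.57, 3.14, 3.14, 3.14, 3.14].

INTERFACE

Orientations are given as a rotation vector (axis times angle).
In Python, from workcell import bot, cams, job gives the robot as it stands.
- The arm moves only by the tool apply_moves, never from a script. Its argument "targets" is a list of rows, each an object of numbers: "dx", "dy", "dz": the shift along the tool's x, y, z in units of 30 mm (1.0 is 30 mm); "wx", "wy", "wz": the turn, a rotation vector about the tool's x, y, z in units of 6 degrees (1.0 is 6 degrees); "jaw": the opening, from 0 (shut) to 1 (fully open). In form: [{"dx": .., "dy": .., "dz": .., "wx": .., "wy": .., "wz": .., "jaw": ..}, ...]. A call has 1 to 5 rows; each row shifts and turns the commanded pose from where the row before left it, along the tool's axes as they then stand; what a row does not reach is not made up. A row lasts 1/10 s, in which the tool goes at most 50 mm and 8.59 degrees, less where a joint would pass 70% of its speed; a pose out of reach is approached as far as the arm can. A call is refused whole if a number of a shift passes 1 or a number of a turn 1, either way. A call with a gripper value outside its range is refused whole. The fingers move at their own pace and stop on an object; "newtons" is the grip in N (left out, the last holds). Time passes only in rows, so rows that do not move let the fingers close. It gives the time, the measured TCP pose, the force and the opening at its end, in the units of the state.
- bot.read_state(): the state, without advancing time (a new reading comes with each control period).
- cams.read_camera(name): name is "side" or "top"; returns a dict with "color" (400x640x3 uint8, red, green, blue), "range_z" (400x640 float32, m along the optical axis (not along the pixel's ray), 0 where there is no reading), "fx", "fy", "cx", "cy" (pixels), "eye" and "rotation" of the camera in the world. Camera axes: x right, y down, z forward; pixel columns grow to the right and rows downward; lengths in m; the calibration is good to about 2 mm. A picture is of the moment at which its call begins.
- job.finish_job(): hands the job in, once; it reports no verdict.
The state is a dict: "time": time; "q": joint angles; "joint_vel": joint speeds; "joint_torque": joint torques, N m; "tool_pos": TCP position; "tcp_rot": TCP orientation; "wrist_force": force on the tool from outside, world axes, zero at the start; "torque": the same for the moment, N m; "width": opening from 0.0 (shut) to 1.0 (fully open).
Only numpy, scipy, OpenCV 4.12 (cv2) and the standard library are available. Lean on these libraries where they do the work, as an engineer would, in place of code of your own. Each camera call takes 0.05 s, during which the arm holds its last target.

## Working session

There is one attempt and no reset: what is moved stays moved. The work goes in short steps, Python scripts to look and compute and a tool call to move; the robot and the scene stay as the last step left them, time stands still between calls to the robot, and variables do not carry over. Pictures are saved under pics/ and viewed, and the job is handed in when it is done.

Besides the shell and the picture viewer there is one more tool, called after ">>>" by a JSON object that holds its "api" and its "payload". apply_moves: Moves the arm, as the interface text tells. Its arguments: {"type":"object","properties":{"targets":{"type":"array"},"newtons":{"type":"number"}},"required":["targets"]}

```bash
mkdir -p pics; ls
python3 - <<'E'
from workcell import bot,cams,job
import cv2
s=bot.read_state();print(s)
for n in("top","side"):
    c=cams.read_camera(n);cv2.imwrite(f"pics/{n}0.png",c["color"][:,:,::-1])
    print(n,c["fx"],c["fy"],c["cx"],c["cy"],c["eye"],c["rotation"])
E
```

```text
pics
{'time': 0.0, 'q': array([ 1.19609701e+00,  2.64772728e-01,  1.60538737e+00,  3.49527889e-06,
        1.27372751e+00, -3.69192897e-02]), 'joint_vel': array([ 0.00140077,  0.00093332,  0.00087213, -0.00039292,  0.00032123,
        0.00041234]), 'joint_torque': array([-4.17261137e-03, -5.15127218e+01, -3.67300200e+01, -4.85661876e-04,
        1.32826509e-02,  3.29049624e-05]), 'tool_pos': array([0.22342961, 0.63615667, 0.22994164]), 'tcp_rot': array([-0.52798671, -3.09642615,  0.00352723]), 'wrist_force': array([-0.51892425,  0.02659374,  0.3922362 ]), 'torque': array([ 0.02516693, -0.07017287,  0.02286891]), 'width': 0.9968894024454648}
top 492.81967235382297 492.81967235382297 323.1376486867572 199.44789317015815 [ 0.21417553 -0.02110362  1.38193411] [-2.0693922   2.14810777 -0.22398693]
side 412.48841551655113 412.48841551655113 322.54733826511006 196.70902254812643 [0.39131204 0.46780869 0.98737958] [-0.22723907  2.9963872  -0.76188931]
```

View pics/top0.png

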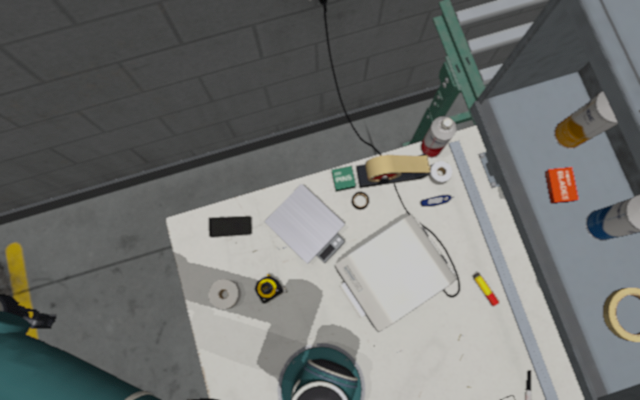

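View pics/side0.png

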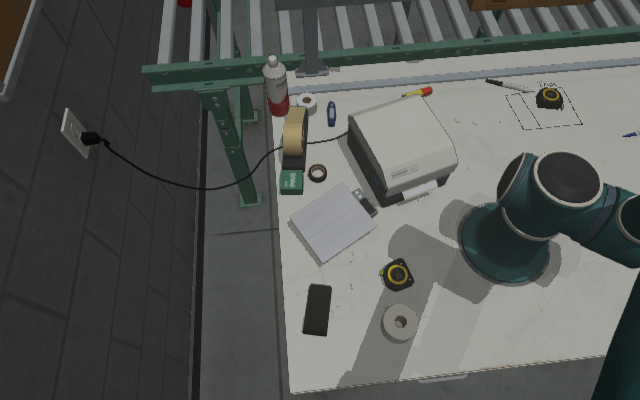

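The top view shows the black wedge at about (230,226), the scale at (305,222), the box at (344,178), the tape at (360,200) and the cutter at (436,201). In the side view the wedge is at (317,310) and the scale at (333,222). Next I'll measure them.

```bash
cat > h.py <<'E'
import numpy as np,cv2
from scipy.spatial.transform import Rotation as R
from workcell import bot,cams,job
def cloud(c):
    z=c["range_z"];v,u=np.mgrid[:z.shape[0],:z.shape[1]]
    P=np.stack([(u-c["cx"])/c["fx"]*z,(v-c["cy"])/c["fy"]*z,z],-1)
    W=P@R.from_rotvec(c["rotation"]).as_matrix().T+c["eye"]
    W[z==0]=np.nan
    return W
def rect(W,m):
    pts=W[m]; r=cv2.minAreaRect(pts[:,:2].astype(np.float32)*1000)
    return r,cv2.boxPoints(r).round(1).tolist()
def biggest(m):
    n,l,s,c=cv2.connectedComponentsWithStats(m.astype(np.uint8))
    k=1+np.argmax(s[1:,4]);return l==k
E
python3 - <<'E'
from h import *
for n,wb,sb in(("top",(200,205,262,245),(258,175,350,270)),("side",(295,275,345,345),(280,175,385,270))):
    c=cams.read_camera(n);W=cloud(c);g=c["color"].astype(int)
    np.savez(f"{n}0.npz",W=W,g=g)
    bx=np.zeros(g.shape[:2],bool);bx[wb[1]:wb[3],wb[0]:wb[2]]=1
    m=biggest(bx&(g.max(2)<75)&~np.isnan(W[...,2]))
    r,b=rect(W,m);print(n,"wedge",m.sum(),r,b)
    A=np.c_[W[m][:,:2],np.ones(m.sum())];k=np.linalg.lstsq(A,W[m][:,2],rcond=None)[0];print("slope",k,"zrange",np.percentile(W[m][:,2],[2,50,98]))
    bx[:]=0;bx[sb[1]:sb[3],sb[0]:sb[2]]=1
    m=biggest(bx&(W[...,2]>.04)&(W[...,2]<.075))
    r,b=rect(W,m);print(n,"scale",m.sum(),r,b)
    A=np.c_[W[m][:,:2],np.ones(m.sum())];k=np.linalg.lstsq(A,W[m][:,2],rcond=None)[0];print("slope",k,"z",[float(np.round(np.r_[np.array(q)/1000,1]@k,4)) for q in b])
    cr=g[wb[1]-5:wb[3]+5]; 
    x0,y0,x1,y1=(195,160,395,280) if n=="top" else (270,160,420,350)
    k=4 if n=="top" else 3
    cv2.imwrite(f"pics/{n}z.png",cv2.resize(c["color"][y0:y1,x0:x1,::-1],None,fx=k,fy=k,interpolation=cv2.INTER_CUBIC))
E
```

```text
top wedge 722 ((443.0442810058594, 238.84063720703125), (52.339073181152344, 111.49088287353516), 1.9323128461837769) [[415.0, 293.70001220703125], [418.79998779296875, 182.1999969482422], [471.1000061035156, 184.0], [467.29998779296875, 295.3999938964844]]
slope [-0.00955322  0.15571795 -0.02127107] zrange [0.00024593 0.01168158 0.02277147]
top scale 3604 ((426.6044921875, 17.31341552734375), (199.96896362304688, 147.96295166015625), 43.71259689331055) [[303.20001220703125, 1.7000000476837158], [405.5, -105.30000305175781], [550.0, 32.900001525878906], [447.79998779296875, 139.89999389648438]]
slope [ 0.03287604 -0.06096049  0.04037702] z [0.0502, 0.0601, 0.0565, 0.0466]
side wedge 1176 ((442.736083984375, 239.57667541503906), (55.327884674072266, 119.17729949951172), 2.4595141410827637) [[412.5, 297.8999938964844], [417.70001220703125, 178.89999389648438], [472.8999938964844, 181.1999969482422], [467.79998779296875, 300.29998779296875]]
slope [-0.00296812  0.14040175 -0.02137314] zrange [0.00109801 0.01167761 0.02081114]
side scale 4023 ((425.9837646484375, 17.973480224609375), (200.02227783203125, 148.8333740234375), 43.598846435546875) [[302.20001220703125, 2.9000000953674316], [404.8999938964844, -104.9000015258789], [549.7000122070312, 33.099998474121094], [447.1000061035156, 140.8000030517578]]
slope [ 0.02670666 -0.06795162  0.04296902] z [0.0508, 0.0609, 0.0554, 0.0453]
```

View pics/topz.png

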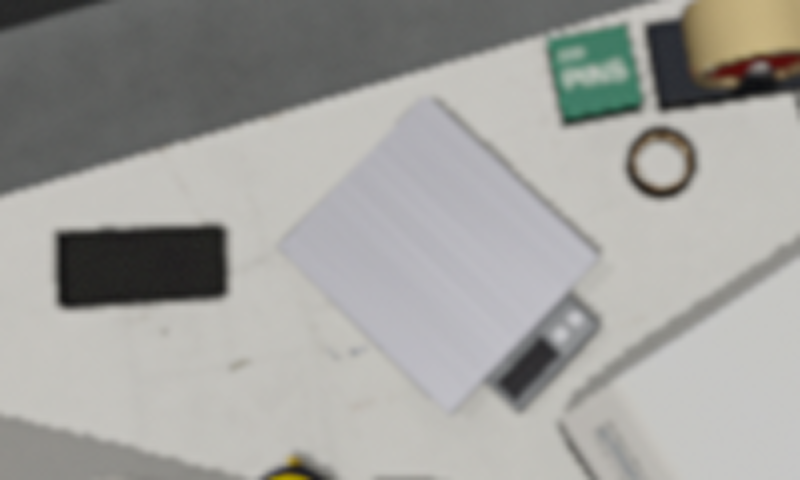

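View pics/sidez.png

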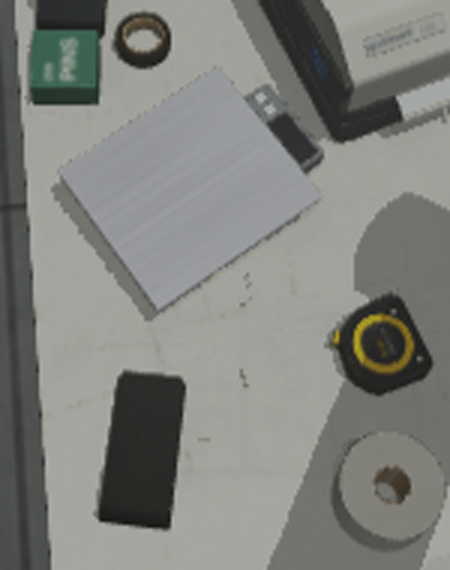

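The wedge lies at about (443, 239) mm with its thin end towards -y, and the foot is at about (447, 102) mm. Both cameras agree within 1 mm, and the wedge is already nearly in line with the foot. Before moving I'll check the printer clearance and measure the pan tilt without the console.

```bash
cat >> h.py <<'E'
a=np.deg2rad(43.65);XH=np.array([np.cos(a),np.sin(a)]);YH=np.array([-XH[1],XH[0]])
O=np.array([.4375,.024])
def pan(W):
    d=(W[...,:2]-O)@np.c_[XH,YH]
    m=(abs(d[...,0])<.075)&(abs(d[...,1])<.066)&(W[...,2]>.035)&(W[...,2]<.075)
    p=W[m];k=np.linalg.lstsq(np.c_[p[:,:2]-O,np.ones(len(p))],p[:,2],rcond=None)[0]
    return m.sum(),k.round(4),np.hypot(*k[:2]).round(4)
E
python3 - <<'E'
from h import *
for n in("top","side"):
    W=np.load(n+"0.npz")["W"];print(n,pan(W))
    d=np.hypot(W[...,0]-.43,W[...,1]+.04)
    m=(W[...,2]>.08)&(d<.16);print("tall near press",m.sum(), d[m].min() if m.any() else 0, np.nanmax(W[...,2][m]) if m.any() else 0)
    if m.any(): i=np.nanargmin(np.where(m,d,9));print(W.reshape(-1,3)[i])
    d=np.hypot(W[...,0]-.44,W[...,1]-.35);m=(W[...,2]>.03)&(d<.12);print("near tail",W[m].round(3)[:5])
E
```

```text
top (np.int64(2614), array([ 0.0065, -0.0917,  0.0543]), np.float64(0.0919))
tall near press 1286 0.10238554341262063 0.15651316751176636
[ 0.34058529 -0.08987795  0.14705783]
near tail []
side (np.int64(2961), array([ 0.0055, -0.0902,  0.0539]), np.float64(0.0903))
tall near press 1834 0.09876986720138188 0.15406341671351897
[ 0.34540138 -0.09097608  0.08451414]
near tail []
```

>>> {"api": "apply_moves", "payload": {"targets": [{"wz": 1, "jaw": 0.3}, {"wz": 1, "jaw": 0.3}, {"wz": 1, "jaw": 0.3}, {"wz": 1, "jaw": 0.3}, {"wz": 1, "jaw": 0.3}]}}

```text
invalid input at $.targets[0]: expected keys dx, dy, dz, wx, wy, wz, jaw
```

>>> {"api": "apply_moves", "payload": {"targets": [{"wz": 1, "jaw": 0.3}, {"wz": 1, "jaw": 0.3}, {"wz": 1, "jaw": 0.3}, {"wz": 1, "jaw": 0.3}, {"wz": 1, "jaw": 0.3}]}}

```text
invalid input at $.targets[0]: expected keys dx, dy, dz, wx, wy, wz, jaw
```

>>> {"api": "apply_moves", "payload": {"targets": [{"wz": 1, "jaw": 0.3}, {"wz": 0.4, "jaw": 0.3}, {"jaw": 0.3}]}}

```text
invalid input at $.targets[0]: expected keys dx, dy, dz, wx, wy, wz, jaw
```

The pan tilt reads 0.091, matching the description, so depth works as a level gauge. The moves were refused because every row needs all the keys.

>>> {"api": "apply_moves", "payload": {"targets": [{"dx": 0, "dy": 0, "dz": 0, "wx": 0, "wy": 0, "wz": 1, "jaw": 0.3}, {"dx": 0, "dy": 0, "dz": 0, "wx": 0, "wy": 0, "wz": 1, "jaw": 0.3}, {"dx": 0, "dy": 0, "dz": 0, "wx": 0, "wy": 0, "wz": 1, "jaw": 0.3}, {"dx": 0, "dy": 0, "dz": 0, "wx": 0, "wy": 0, "wz": 1, "jaw": 0.3}, {"dx": 0, "dy": 0, "dz": 0, "wx": 0, "wy": 0, "wz": 1, "jaw": 0.3}]}}

```text
time: 0.7
tool_pos: [0.2236, 0.6366, 0.2309]
tcp_rot: [1.318, 2.852, -0.001]
wrist_force: [0.0, 0.5, 0.3]
width: 0.301
```

>>> {"api": "apply_moves", "payload": {"targets": [{"dx": 0, "dy": 0, "dz": 0, "wx": 0, "wy": 0, "wz": 1, "jaw": 0.3}, {"dx": 0, "dy": 0, "dz": 0, "wx": 0, "wy": 0, "wz": 1, "jaw": 0.3}, {"dx": 0, "dy": 0, "dz": 0, "wx": 0, "wy": 0, "wz": 1, "jaw": 0.3}, {"dx": 0, "dy": 0, "dz": 0, "wx": 0, "wy": 0, "wz": 1, "jaw": 0.3}, {"dx": 0, "dy": 0, "dz": 0, "wx": 0, "wy": 0, "wz": 1, "jaw": 0.3}]}}

```text
time: 1.2
tool_pos: [0.2236, 0.6366, 0.2309]
tcp_rot: [2.011, 2.413, -0.001]
wrist_force: [-0.1, -0.3, 0.5]
width: 0.301
```

>>> {"api": "apply_moves", "payload": {"targets": [{"dx": 0, "dy": 0, "dz": 0, "wx": 0, "wy": 0, "wz": 1, "jaw": 0.3}, {"dx": 0, "dy": 0, "dz": 0, "wx": 0, "wy": 0, "wz": 0.4, "jaw": 0.3}, {"dx": 0, "dy": 0, "dz": 0, "wx": 0, "wy": 0, "wz": 0, "jaw": 0.3}, {"dx": 0, "dy": 0, "dz": 0, "wx": 0, "wy": 0, "wz": 0, "jaw": 0.3}]}}

```text
time: 1.6
tool_pos: [0.2237, 0.6367, 0.231]
tcp_rot: [2.176, 2.266, -0.001]
wrist_force: [-0.2, -0.2, 0.4]
width: 0.303
```

>>> {"api": "apply_moves", "payload": {"targets": [{"dx": -0.95, "dy": 0.62, "dz": 0.2, "wx": 0, "wy": 0, "wz": 0, "jaw": 0.3}, {"dx": -0.95, "dy": 0.62, "dz": 0.2, "wx": 0, "wy": 0, "wz": 0, "jaw": 0.3}, {"dx": -0.95, "dy": 0.62, "dz": 0.2, "wx": 0, "wy": 0, "wz": 0, "jaw": 0.3}, {"dx": -0.95, "dy": 0.62, "dz": 0.2, "wx": 0, "wy": 0, "wz": 0, "jaw": 0.3}, {"dx": -0.95, "dy": 0.62, "dz": 0.2, "wx": 0, "wy": 0, "wz": 0, "jaw": 0.3}]}}

```text
time: 2.1
tool_pos: [0.3228, 0.497, 0.2011]
tcp_rot: [2.176, 2.266, 0.0]
wrist_force: [1.4, -0.3, -0.5]
width: 0.3
```

>>> {"api": "apply_moves", "payload": {"targets": [{"dx": -0.95, "dy": 0.62, "dz": 0.2, "wx": 0, "wy": 0, "wz": 0, "jaw": 0.3}, {"dx": -0.95, "dy": 0.62, "dz": 0.2, "wx": 0, "wy": 0, "wz": 0, "jaw": 0.3}, {"dx": -0.95, "dy": 0.62, "dz": 0.2, "wx": 0, "wy": 0, "wz": 0, "jaw": 0.3}, {"dx": -0.95, "dy": 0.62, "dz": 0.2, "wx": 0, "wy": 0, "wz": 0, "jaw": 0.3}, {"dx": -0.95, "dy": 0.62, "dz": 0.2, "wx": 0, "wy": 0, "wz": 0, "jaw": 0.3}]}}

```text
time: 2.6
tool_pos: [0.4214, 0.3582, 0.1712]
tcp_rot: [2.176, 2.266, 0.001]
wrist_force: [0.2, -0.2, -0.0]
width: 0.299
```

>>> {"api": "apply_moves", "payload": {"targets": [{"dx": -0.95, "dy": 0.55, "dz": 0.2, "wx": 0, "wy": 0, "wz": 0, "jaw": 0.3}, {"dx": 0, "dy": 0, "dz": 0, "wx": 0, "wy": 0, "wz": 0, "jaw": 0.3}, {"dx": 0, "dy": 0, "dz": 0, "wx": 0, "wy": 0, "wz": 0, "jaw": 0.3}]}}

```text
time: 2.9
tool_pos: [0.4385, 0.3311, 0.1652]
tcp_rot: [-2.179, -2.263, 0.0]
wrist_force: [0.7, 0.6, -0.2]
width: 0.299
```

Run:
```python
from h import *
c=cams.read_camera("side");cv2.imwrite("pics/side1.png",c["color"][:,:,::-1]);s=bot.read_state();print(s["tool_pos"],s["q"],s["wrist_force"])
```

```text
[0.43830194 0.33183213 0.16546623] [6.02344008e-01 7.92932404e-02 1.94442530e+00 6.45535626e-04
 1.11753255e+00 5.63146724e-01] [-0.79261403  0.26243793 -0.1379594 ]
```

View pics/side1.png

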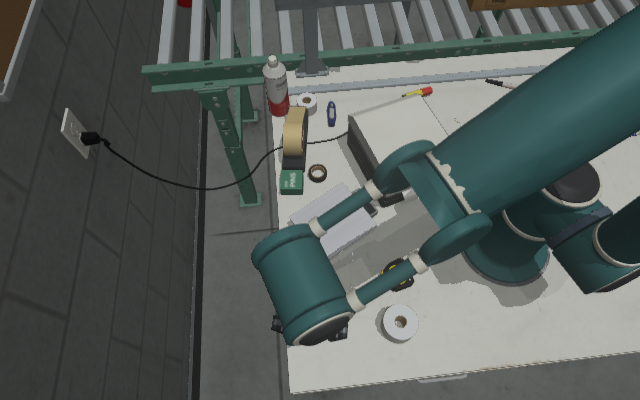

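The side view shows the gripper over the wedge tail at about (310,310), with the arm hiding the wedge itself. Next I'll lower it behind the tail.

>>> {"api": "apply_moves", "payload": {"targets": [{"dx": 0, "dy": 0, "dz": 1, "wx": 0, "wy": 0, "wz": 0, "jaw": 0.3}, {"dx": 0, "dy": 0, "dz": 1, "wx": 0, "wy": 0, "wz": 0, "jaw": 0.3}, {"dx": 0, "dy": 0, "dz": 1, "wx": 0, "wy": 0, "wz": 0, "jaw": 0.3}, {"dx": 0, "dy": 0, "dz": 1, "wx": 0, "wy": 0, "wz": 0, "jaw": 0.3}, {"dx": 0, "dy": 0, "dz": 0, "wx": 0, "wy": 0, "wz": 0, "jaw": 0.3}]}}

```text
time: 3.45
tool_pos: [0.4343, 0.3305, 0.0412]
tcp_rot: [-2.174, -2.265, 0.013]
wrist_force: [-0.2, -0.3, -0.3]
width: 0.303
```

>>> {"api": "apply_moves", "payload": {"targets": [{"dx": 0, "dy": 0, "dz": 0.5, "wx": 0, "wy": 0, "wz": 0, "jaw": 0.3}, {"dx": 0, "dy": 0, "dz": 0.4, "wx": 0, "wy": 0, "wz": 0, "jaw": 0.3}, {"dx": 0, "dy": 0, "dz": 0.35, "wx": 0, "wy": 0, "wz": 0, "jaw": 0.3}, {"dx": 0, "dy": 0, "dz": 0, "wx": 0, "wy": 0, "wz": 0, "jaw": 0.3}]}}

```text
time: 3.85
tool_pos: [0.4375, 0.3311, 0.0066]
tcp_rot: [-2.177, -2.264, 0.003]
wrist_force: [0.2, 0.1, 0.2]
width: 0.3
```

Run:
```python
from h import *
for n in("top","side"):
    c=cams.read_camera(n);cv2.imwrite(f"pics/{n}2.png",c["color"][:,:,::-1])
print(bot.read_state()["tool_pos"])
```

```text
[0.43845604 0.33157847 0.0078812 ]
```

View pics/side2.png

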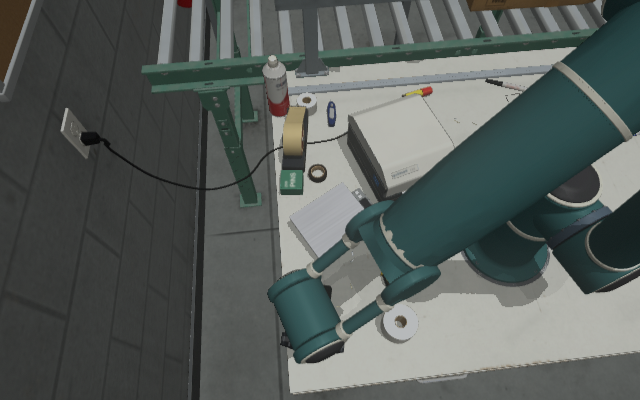

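View pics/top2.png

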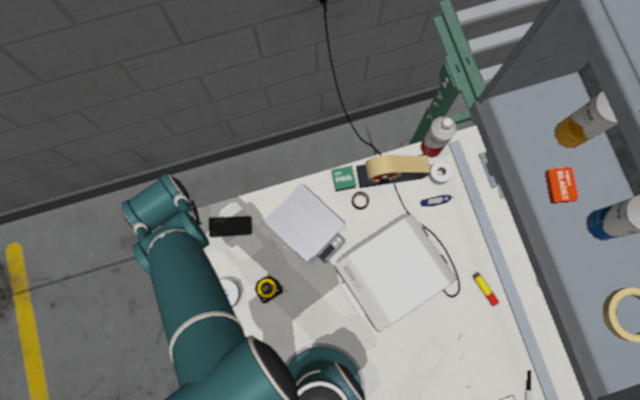

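The top view shows the wedge clear at (230,226) and the fingers behind its tail, by (205,225). Now I'll push.

>>> {"api": "apply_moves", "payload": {"targets": [{"dx": -0.3, "dy": 0, "dz": 0, "wx": 0, "wy": 0, "wz": 0, "jaw": 0.3}, {"dx": -0.2, "dy": 0, "dz": 0, "wx": 0, "wy": 0, "wz": 0, "jaw": 0.3}, {"dx": -0.2, "dy": 0, "dz": 0, "wx": 0, "wy": 0, "wz": 0, "jaw": 0.3}, {"dx": -0.2, "dy": 0, "dz": 0, "wx": 0, "wy": 0, "wz": 0, "jaw": 0.3}, {"dx": -0.2, "dy": 0, "dz": 0, "wx": 0, "wy": 0, "wz": 0, "jaw": 0.3}]}}

```text
time: 4.45
tool_pos: [0.4399, 0.2981, 0.0081]
tcp_rot: [2.178, 2.264, 0.001]
wrist_force: [0.4, 0.1, 0.7]
width: 0.301
```

>>> {"api": "apply_moves", "payload": {"targets": [{"dx": -0.2, "dy": 0, "dz": 0, "wx": 0, "wy": 0, "wz": 0, "jaw": 0.3}, {"dx": -0.2, "dy": 0, "dz": 0, "wx": 0, "wy": 0, "wz": 0, "jaw": 0.3}, {"dx": -0.2, "dy": 0, "dz": 0, "wx": 0, "wy": 0, "wz": 0, "jaw": 0.3}, {"dx": -0.2, "dy": 0, "dz": 0, "wx": 0, "wy": 0, "wz": 0, "jaw": 0.3}, {"dx": -0.2, "dy": 0, "dz": 0, "wx": 0, "wy": 0, "wz": 0, "jaw": 0.3}]}}

```text
time: 4.95
tool_pos: [0.4408, 0.2681, 0.0078]
tcp_rot: [-2.178, -2.265, -0.0]
wrist_force: [0.1, 1.0, 1.5]
width: 0.298
```

```bash
cat >> h.py <<'E'
def wedge(n):
    c=cams.read_camera(n);W=cloud(c);g=c["color"].astype(int)
    m=(g.max(2)<75)&(W[...,2]<.03)&(W[...,2]>-.01)&(abs(W[...,0]-.445)<.05)&(W[...,1]>.05)&(W[...,1]<.32)
    m=biggest(m);r,b=rect(W,m)
    return c,W,m,r,b
E
python3 - <<'E'
from h import *
c,W,m,r,b=wedge("top");cv2.imwrite("pics/top3.png",c["color"][:,:,::-1])
print(m.sum(),r,b,pan(W));print(bot.read_state()["tool_pos"],bot.read_state()["wrist_force"])
cv2.imwrite("pics/top3.png",cv2.resize(c["color"][160:280,180:380,::-1],None,fx=4,fy=4))
E
```

```text
711 ((445.16265869140625, 195.31353759765625), (53.40371322631836, 113.25244903564453), 2.73643159866333) [[415.79998779296875, 250.60000610351562], [421.20001220703125, 137.5], [474.5, 140.0], [469.1000061035156, 253.10000610351562]] (np.int64(2607), array([ 0.0077, -0.0908,  0.0543]), np.float64(0.0911))
[0.44052023 0.26724634 0.00757925] [-0.50701453 -0.35422147 -0.11010057]
```

View pics/top3.png

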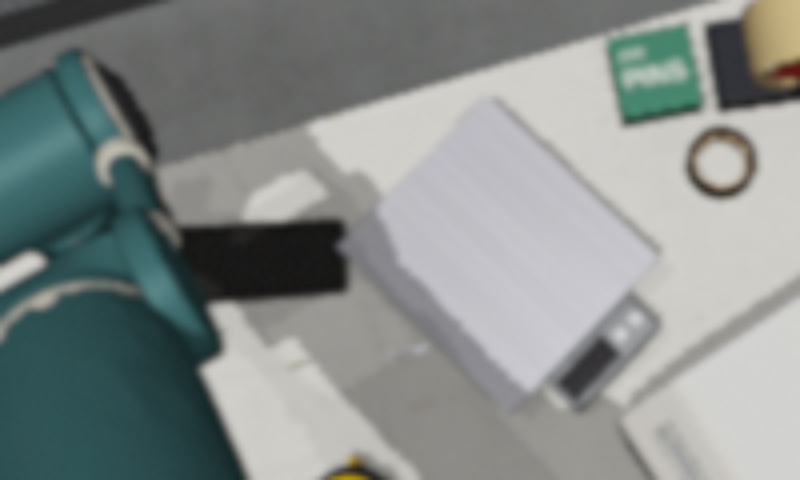

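The wedge has moved straight along: its tip is just at the pan corner at (345,255) in the crop, at y≈136, and the scale is undisturbed. I'll continue.

>>> {"api": "apply_moves", "payload": {"targets": [{"dx": -0.2, "dy": 0, "dz": 0, "wx": 0, "wy": 0, "wz": 0, "jaw": 0.3}, {"dx": -0.2, "dy": 0, "dz": 0, "wx": 0, "wy": 0, "wz": 0, "jaw": 0.3}, {"dx": -0.2, "dy": 0, "dz": 0, "wx": 0, "wy": 0, "wz": 0, "jaw": 0.3}, {"dx": -0.2, "dy": 0, "dz": 0, "wx": 0, "wy": 0, "wz": 0, "jaw": 0.3}, {"dx": -0.2, "dy": 0, "dz": 0, "wx": 0, "wy": 0, "wz": 0, "jaw": 0.3}]}}

```text
time: 5.5
tool_pos: [0.4426, 0.2394, 0.0082]
tcp_rot: [-2.178, -2.262, -0.004]
wrist_force: [0.2, 5.6, 0.8]
width: 0.301
```

>>> {"api": "apply_moves", "payload": {"targets": [{"dx": -0.15, "dy": 0, "dz": 0, "wx": 0, "wy": 0, "wz": 0, "jaw": 0.3}, {"dx": -0.15, "dy": 0, "dz": 0, "wx": 0, "wy": 0, "wz": 0, "jaw": 0.3}, {"dx": -0.1, "dy": 0, "dz": 0, "wx": 0, "wy": 0, "wz": 0, "jaw": 0.3}, {"dx": -0.1, "dy": 0, "dz": 0, "wx": 0, "wy": 0, "wz": 0, "jaw": 0.3}, {"dx": -0.1, "dy": 0, "dz": 0, "wx": 0, "wy": 0, "wz": 0, "jaw": 0.3}]}}

```text
time: 6.0
tool_pos: [0.4428, 0.2206, 0.0079]
tcp_rot: [-2.177, -2.264, -0.001]
wrist_force: [0.2, 3.4, 0.1]
width: 0.298
```

```bash
cat > look.py <<'E'
from h import *
import sys
c,W,m,r,b=wedge("top")
print(m.sum(),r,b,pan(W));s=bot.read_state();print(s["time"],s["tool_pos"],s["wrist_force"])
cv2.imwrite(f"pics/{sys.argv[1]}.png",cv2.resize(c["color"][160:280,180:380,::-1],None,fx=4,fy=4))
E
python3 look.py top4
```

```text
406 ((447.2102355957031, 155.8809356689453), (54.18859100341797, 77.34327697753906), 3.6242191791534424) [[417.70001220703125, 192.8000030517578], [422.6000061035156, 115.5999984741211], [476.70001220703125, 119.0], [471.79998779296875, 196.1999969482422]] (np.int64(2615), array([ 0.0029, -0.0321,  0.054 ]), np.float64(0.0322))
6.05 [0.4426256  0.22001623 0.00775717] [-0.16526937  1.5954019   1.18971672]
```

View pics/top4.png

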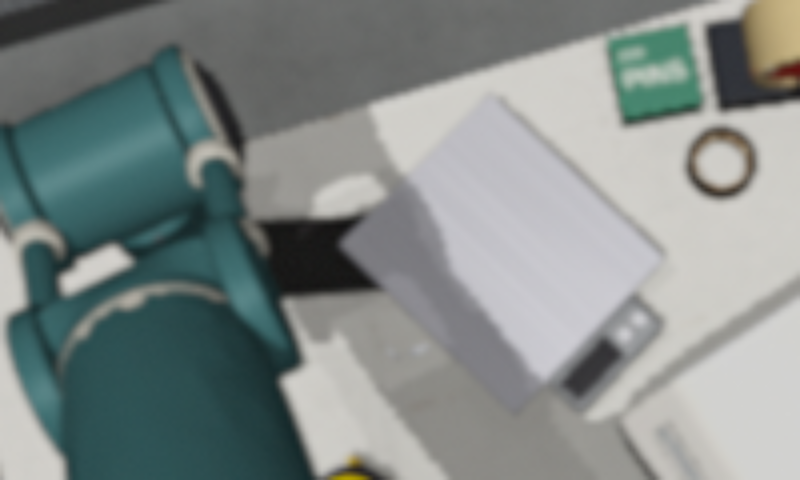

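The tilt is down to 0.032, with the wedge under the foot and the force low. About 15 mm remain.

>>> {"api": "apply_moves", "payload": {"targets": [{"dx": -0.1, "dy": 0, "dz": 0, "wx": 0, "wy": 0, "wz": 0, "jaw": 0.3}, {"dx": -0.1, "dy": 0, "dz": 0, "wx": 0, "wy": 0, "wz": 0, "jaw": 0.3}, {"dx": -0.1, "dy": 0, "dz": 0, "wx": 0, "wy": 0, "wz": 0, "jaw": 0.3}, {"dx": -0.1, "dy": 0, "dz": 0, "wx": 0, "wy": 0, "wz": 0, "jaw": 0.3}, {"dx": 0, "dy": 0, "dz": 0, "wx": 0, "wy": 0, "wz": 0, "jaw": 0.3}]}}

```text
time: 6.55
tool_pos: [0.443, 0.2078, 0.0077]
tcp_rot: [2.177, 2.264, -0.001]
wrist_force: [-0.3, 1.7, 0.3]
width: 0.296
```

```bash
python3 look.py top5
```

```text
310 ((446.7357482910156, 150.024169921875), (52.385398864746094, 66.29071807861328), 2.7828352451324463) [[419.0, 181.89999389648438], [422.20001220703125, 115.5999984741211], [474.5, 118.19999694824219], [471.29998779296875, 184.39999389648438]] (np.int64(2616), array([-0.0008, -0.0058,  0.0541]), np.float64(0.0058))
6.6 [0.44302785 0.20783988 0.00769952] [0.69781573 1.09824788 0.4369003 ]
```

>>> {"api": "apply_moves", "payload": {"targets": [{"dx": -0.05, "dy": 0, "dz": 0, "wx": 0, "wy": 0, "wz": 0, "jaw": 0.3}, {"dx": -0.05, "dy": 0, "dz": 0, "wx": 0, "wy": 0, "wz": 0, "jaw": 0.3}, {"dx": 0, "dy": 0, "dz": 0, "wx": 0, "wy": 0, "wz": 0, "jaw": 0.3}]}}

```text
time: 6.9
tool_pos: [0.4432, 0.2056, 0.0077]
tcp_rot: [-2.178, -2.264, 0.0]
wrist_force: [-0.9, 4.0, -1.4]
width: 0.303
```

```bash
python3 look.py top6
```

```text
288 ((447.522705078125, 148.96849060058594), (65.8198013305664, 52.10208511352539), 15.148767471313477) [[408.8999938964844, 165.5], [422.6000061035156, 115.19999694824219], [486.1000061035156, 132.39999389648438], [472.5, 182.6999969482422]] (np.int64(2618), array([ 0.0037, -0.0057,  0.054 ]), np.float64(0.0068))
6.95 [0.44322356 0.20555766 0.00772745] [0.06714021 4.02537281 0.63622788]
```

>>> {"api": "apply_moves", "payload": {"targets": [{"dx": 0.2, "dy": 0, "dz": 0, "wx": 0, "wy": 0, "wz": 0, "jaw": 0.3}, {"dx": 0.8, "dy": 0, "dz": 0, "wx": 0, "wy": 0, "wz": 0, "jaw": 0.3}, {"dx": 1, "dy": 0, "dz": 0, "wx": 0, "wy": 0, "wz": 0, "jaw": 0.15}, {"dx": 0.5, "dy": 0, "dz": -0.9, "wx": 0, "wy": 0, "wz": 0, "jaw": 0}, {"dx": 0, "dy": 0, "dz": -1, "wx": 0, "wy": 0, "wz": 0, "jaw": 0}]}}

```text
time: 7.45
tool_pos: [0.4388, 0.2812, 0.0639]
tcp_rot: [-2.174, -2.267, 0.007]
wrist_force: [0.3, 0.6, 0.6]
width: -0.002
```

>>> {"api": "apply_moves", "payload": {"targets": [{"dx": 0, "dy": 0, "dz": -1, "wx": 0, "wy": 0, "wz": 0, "jaw": 0}, {"dx": 0, "dy": 0, "dz": -1, "wx": 0, "wy": 0, "wz": 0, "jaw": 0}, {"dx": 0, "dy": 0, "dz": -1, "wx": 0, "wy": 0, "wz": 0, "jaw": 0}, {"dx": 0, "dy": 0, "dz": 0, "wx": 0, "wy": 0, "wz": 0, "jaw": 0}]}}

```text
time: 7.85
tool_pos: [0.4432, 0.282, 0.1597]
tcp_rot: [2.175, 2.263, 0.012]
wrist_force: [0.8, 0.1, 0.2]
width: 0.001
```

```bash
cat > meas.py <<'E'
from h import *
import sys
for n in("top","side"):
    c,W,m,r,b=wedge(n);print(n,m.sum(),r,b,pan(W),pan(cloud(cams.read_camera(n))))
    cv2.imwrite(f"pics/{n}{sys.argv[1]}.png",c["color"][:,:,::-1])
    d=(W[...,:2]-O)@np.c_[XH,YH]
    k=biggest((abs(d[...,0]+.015)<.12)&(abs(d[...,1])<.09)&(W[...,2]>.04)&(W[...,2]<.07));r,b=rect(W,k);print("scale",r,b)
s=bot.read_state();print(s["time"],s["tool_pos"],s["wrist_force"])
E
python3 meas.py 7
```

```text
top 418 ((446.1555480957031, 154.07040405273438), (52.849212646484375, 75.812255859375), 3.3299806118011475) [[417.6000061035156, 190.39999389648438], [422.0, 114.69999694824219], [474.70001220703125, 117.80000305175781], [470.29998779296875, 193.39999389648438]] (np.int64(2616), array([ 0.0008, -0.0037,  0.0541]), np.float64(0.0037)) (np.int64(2619), array([-0.0001, -0.0077,  0.054 ]), np.float64(0.0077))
scale ((427.4298095703125, 13.52215576171875), (199.3407440185547, 148.1001434326172), 43.4416389465332) [[304.1000061035156, -1.2000000476837158], [406.0, -108.80000305175781], [550.7000122070312, 28.299999237060547], [448.8999938964844, 135.8000030517578]]
side 1 ((400.4898681640625, 73.646484375), (0.0, 0.0), 0.0) [[400.5, 73.5999984741211], [400.5, 73.5999984741211], [400.5, 73.5999984741211], [400.5, 73.5999984741211]] (np.int64(1233), array([-0.0011, -0.0045,  0.0535]), np.float64(0.0046)) (np.int64(1235), array([-0.002 , -0.0066,  0.0535]), np.float64(0.0069))
scale ((393.1925354003906, 2.435089111328125), (131.04042053222656, 119.66171264648438), 43.23636245727539) [[304.5, 1.100000023841858], [386.3999938964844, -86.0], [481.8999938964844, 3.700000047683716], [399.8999938964844, 90.9000015258789]]
8.05 [0.43924916 0.27980608 0.1532869 ] [ 0.41744346 -0.32287076  0.05561257]
```

View pics/side7.png

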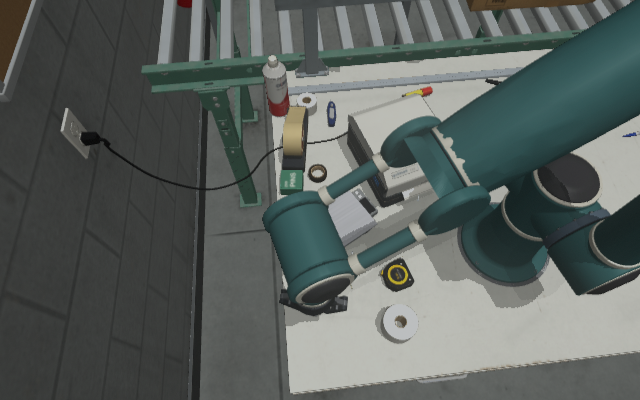

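View pics/top7.png

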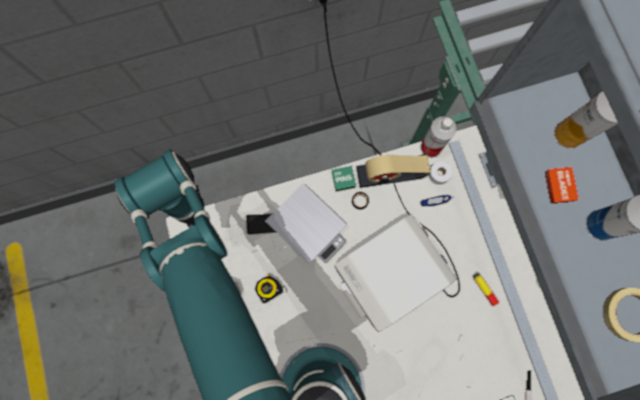

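The scale is almost level at about 0.0055 rad, and the foot sits at wedge x≈31 mm. The shadow and arm hide part of the side view. I'll average the tilt over several frames before deciding on a last nudge.

Run:
```python
from h import *
k=np.array([pan(cloud(cams.read_camera("top")))[1] for _ in range(12)]);print(k.mean(0),k.std(0)/12**.5)
t=np.load("top0.npz")["W"];print(pan(t))
```

```text
[ 0.000125   -0.00333333  0.05401667] [3.93898781e-04 3.32568567e-04 1.98373012e-05]
(np.int64(2614), array([ 0.0065, -0.0917,  0.0543]), np.float64(0.0919))
```

The tilt is still about 0.003 on the low side, so the shim is not preloaded. I'll push it another 4 to 5 mm so that it carries load during the press.

>>> {"api": "apply_moves", "payload": {"targets": [{"dx": 0, "dy": 0, "dz": 1, "wx": 0, "wy": 0, "wz": 0, "jaw": 0.3}, {"dx": 0, "dy": 0, "dz": 1, "wx": 0, "wy": 0, "wz": 0, "jaw": 0.3}, {"dx": 0, "dy": 0, "dz": 1, "wx": 0, "wy": 0, "wz": 0, "jaw": 0.3}, {"dx": 0, "dy": 0, "dz": 1, "wx": 0, "wy": 0, "wz": 0, "jaw": 0.3}, {"dx": 0, "dy": 0, "dz": 0.9, "wx": 0, "wy": 0, "wz": 0, "jaw": 0.3}]}}

```text
time: 9.15
tool_pos: [0.4402, 0.2805, 0.0066]
tcp_rot: [-2.177, -2.265, 0.0]
wrist_force: [0.5, 0.1, -0.3]
width: 0.302
```

>>> {"api": "apply_moves", "payload": {"targets": [{"dx": 0, "dy": 0, "dz": 0, "wx": 0, "wy": 0, "wz": 0, "jaw": 0.3}, {"dx": -0.8, "dy": 0, "dz": 0, "wx": 0, "wy": 0, "wz": 0, "jaw": 0.3}, {"dx": -0.8, "dy": 0, "dz": 0, "wx": 0, "wy": 0, "wz": 0, "jaw": 0.3}, {"dx": -0.6, "dy": 0, "dz": 0, "wx": 0, "wy": 0, "wz": 0, "jaw": 0.3}, {"dx": 0, "dy": 0, "dz": 0, "wx": 0, "wy": 0, "wz": 0, "jaw": 0.3}]}}

```text
time: 9.65
tool_pos: [0.4436, 0.2134, 0.0092]
tcp_rot: [2.179, 2.262, 0.002]
wrist_force: [0.6, -0.2, -0.2]
width: 0.299
```

>>> {"api": "apply_moves", "payload": {"targets": [{"dx": -0.2, "dy": 0, "dz": 0, "wx": 0, "wy": 0, "wz": 0, "jaw": 0.3}, {"dx": -0.1, "dy": 0, "dz": 0, "wx": 0, "wy": 0, "wz": 0, "jaw": 0.3}, {"dx": -0.1, "dy": 0, "dz": 0, "wx": 0, "wy": 0, "wz": 0, "jaw": 0.3}, {"dx": 0, "dy": 0, "dz": 0, "wx": 0, "wy": 0, "wz": 0, "jaw": 0.3}]}}

```text
time: 10.05
tool_pos: [0.4444, 0.2041, 0.0087]
tcp_rot: [-2.178, -2.264, -0.005]
wrist_force: [0.2, 3.7, 1.4]
width: 0.296
```

```bash
python3 - <<'E'
from h import *
k=np.array([pan(cloud(cams.read_camera("top")))[1] for _ in range(10)]);print(k.mean(0),k.std(0)/10**.5)
s=bot.read_state();print(s["time"],s["tool_pos"],s["wrist_force"])
E
python3 look.py top8
```

```text
[ 0.00072 -0.00217  0.05409] [5.39407082e-04 3.64979451e-04 1.70293864e-05]
10.55 [0.44439441 0.20401052 0.00864669] [-0.78354186  4.60182294  3.19814402]
268 ((447.6556091308594, 147.2967071533203), (62.124027252197266, 47.83381652832031), 15.887849807739258) [[411.20001220703125, 161.8000030517578], [424.29998779296875, 115.80000305175781], [484.1000061035156, 132.8000030517578], [471.0, 178.8000030517578]] (np.int64(2611), array([-0.    , -0.0026,  0.054 ]), np.float64(0.0026))
10.6 [0.44440313 0.20402629 0.0086348 ] [-0.224205    5.34672364  3.36038942]
```

>>> {"api": "apply_moves", "payload": {"targets": [{"dx": -0.06, "dy": 0, "dz": 0, "wx": 0, "wy": 0, "wz": 0, "jaw": 0.3}, {"dx": -0.06, "dy": 0, "dz": 0, "wx": 0, "wy": 0, "wz": 0, "jaw": 0.3}, {"dx": 0, "dy": 0, "dz": 0, "wx": 0, "wy": 0, "wz": 0, "jaw": 0.3}]}}

```text
time: 10.9
tool_pos: [0.4448, 0.2015, 0.0087]
tcp_rot: [-2.178, -2.263, -0.007]
wrist_force: [-0.2, 9.6, 0.1]
width: 0.298
```

```bash
cat > tilt.py <<'E'
from h import *
k=np.array([pan(cloud(cams.read_camera("top")))[1] for _ in range(10)]);print(k.mean(0),k.std(0)/10**.5)
s=bot.read_state();print(s["time"],s["tool_pos"],s["wrist_force"])
E
python3 tilt.py
```

```text
[0.00079 0.00019 0.05416] [3.80381388e-04 4.02852330e-04 2.09761770e-05]
11.4 [0.44474764 0.20143668 0.00866451] [-0.54365444  8.78702858  1.07226112]
```

It is level now (0.0002) and the push force has risen to 9 N. One small further push will add preload.

>>> {"api": "apply_moves", "payload": {"targets": [{"dx": -0.06, "dy": 0, "dz": 0, "wx": 0, "wy": 0, "wz": 0, "jaw": 0.3}, {"dx": -0.06, "dy": 0, "dz": 0, "wx": 0, "wy": 0, "wz": 0, "jaw": 0.3}, {"dx": 0, "dy": 0, "dz": 0, "wx": 0, "wy": 0, "wz": 0, "jaw": 0.3}]}}

```text
time: 11.7
tool_pos: [0.4453, 0.1981, 0.0087]
tcp_rot: [-2.178, -2.264, -0.009]
wrist_force: [1.3, 11.1, 0.4]
width: 0.296
```

```bash
python3 tilt.py
```

```text
[0.00108 0.00083 0.0542 ] [3.68727542e-04 4.88067618e-04 2.00000000e-05]
12.2 [0.44532511 0.19807817 0.00871523] [ 0.96019338 10.44175835  0.39366947]
```

The scale is level and preloaded. I'll retreat and go over to the press point at about (432, -32) mm.

>>> {"api": "apply_moves", "payload": {"targets": [{"dx": 0.2, "dy": 0, "dz": 0, "wx": 0, "wy": 0, "wz": 0, "jaw": 0.3}, {"dx": 0.8, "dy": 0, "dz": 0, "wx": 0, "wy": 0, "wz": 0, "jaw": 0.3}, {"dx": 0.5, "dy": 0, "dz": 0, "wx": 0, "wy": 0, "wz": 0, "jaw": 0.3}, {"dx": 0, "dy": 0, "dz": -0.8, "wx": 0, "wy": 0, "wz": 0, "jaw": 0.3}, {"dx": 0, "dy": 0, "dz": -1, "wx": 0, "wy": 0, "wz": 0, "jaw": 0}]}}

```text
time: 12.7
tool_pos: [0.4396, 0.2399, 0.0603]
tcp_rot: [-2.174, -2.266, 0.009]
wrist_force: [0.1, 1.1, 0.6]
width: 0.146
```

>>> {"api": "apply_moves", "payload": {"targets": [{"dx": 0, "dy": 0, "dz": -1, "wx": 0, "wy": 0, "wz": 0, "jaw": 0}, {"dx": 0, "dy": 0, "dz": -1, "wx": 0, "wy": 0, "wz": 0, "jaw": 0}, {"dx": 0, "dy": 0, "dz": -1, "wx": 0, "wy": 0, "wz": 0, "jaw": 0}, {"dx": -0.5, "dy": 0, "dz": 0, "wx": 0, "wy": 0, "wz": 0, "jaw": 0}, {"dx": -0.8, "dy": 0, "dz": 0, "wx": 0, "wy": 0, "wz": 0, "jaw": 0}]}}

```text
time: 13.2
tool_pos: [0.444, 0.2018, 0.1527]
tcp_rot: [2.173, 2.267, 0.002]
wrist_force: [0.2, -0.4, -0.4]
width: 0.001
```

>>> {"api": "apply_moves", "payload": {"targets": [{"dx": -0.8, "dy": -0.2, "dz": 0, "wx": 0, "wy": 0, "wz": 0, "jaw": 0}, {"dx": -0.8, "dy": -0.2, "dz": 0, "wx": 0, "wy": 0, "wz": 0, "jaw": 0}, {"dx": -0.8, "dy": -0.2, "dz": 0, "wx": 0, "wy": 0, "wz": 0, "jaw": 0}, {"dx": -0.8, "dy": -0.1, "dz": 0, "wx": 0, "wy": 0, "wz": 0, "jaw": 0}, {"dx": 0, "dy": 0, "dz": 0, "wx": 0, "wy": 0, "wz": 0, "jaw": 0}]}}

```text
time: 13.7
tool_pos: [0.4247, 0.1022, 0.1504]
tcp_rot: [-2.18, -2.262, 0.005]
wrist_force: [0.8, 1.4, -0.2]
width: -0.003
```

Run:
```python
from h import *
for n in("top","side"):
    c=cams.read_camera(n);cv2.imwrite(f"pics/{n}9.png",c["color"][:,:,::-1])
s=bot.read_state();print(s["time"],s["tool_pos"],s["q"],s["wrist_force"])
```

```text
13.8 [0.42558142 0.1042212  0.15097847] [ 1.83320397e-01 -1.26289469e-01  2.17378541e+00 -2.15427507e-05
  1.09552470e+00  1.45499384e-01] [-0.26577158 -0.16807025  0.83433212]
```

View pics/side9.png

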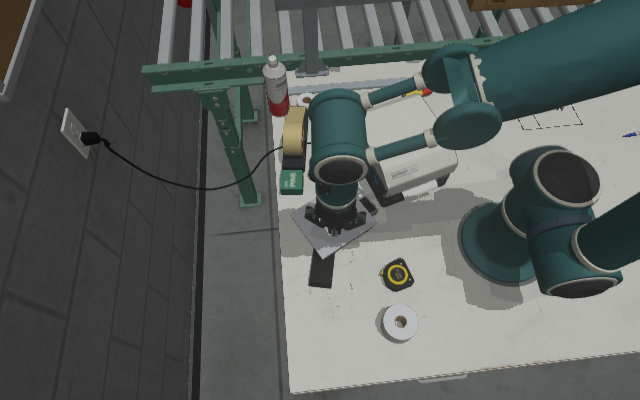

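The side view shows the gripper over the pan at (335,215) and the shim under the corner at (322,265). I'll carry on to the press point.

>>> {"api": "apply_moves", "payload": {"targets": [{"dx": -0.8, "dy": 0, "dz": 0, "wx": 0, "wy": 0, "wz": 0, "jaw": 0}, {"dx": -0.8, "dy": 0, "dz": 0, "wx": 0, "wy": 0, "wz": 0, "jaw": 0}, {"dx": -0.8, "dy": 0, "dz": 0, "wx": 0, "wy": 0, "wz": 0, "jaw": 0}, {"dx": -0.8, "dy": 0, "dz": 0, "wx": 0, "wy": 0, "wz": 0, "jaw": 0}, {"dx": -0.8, "dy": 0, "dz": 0, "wx": 0, "wy": 0, "wz": 0, "jaw": 0}]}}

```text
time: 14.3
tool_pos: [0.431, -0.0152, 0.1514]
tcp_rot: [-2.175, -2.266, 0.0]
wrist_force: [0.0, 0.3, 0.0]
width: -0.0
```

>>> {"api": "apply_moves", "payload": {"targets": [{"dx": -0.5, "dy": 0, "dz": 0, "wx": 0, "wy": 0, "wz": 0, "jaw": 0}, {"dx": 0, "dy": 0, "dz": 0.8, "wx": 0, "wy": 0, "wz": 0, "jaw": 0}, {"dx": 0, "dy": 0, "dz": 0.8, "wx": 0, "wy": 0, "wz": 0, "jaw": 0}, {"dx": 0, "dy": 0, "dz": 0.7, "wx": 0, "wy": 0, "wz": 0, "jaw": 0}, {"dx": 0, "dy": 0, "dz": 0, "wx": 0, "wy": 0, "wz": 0, "jaw": 0}]}}

```text
time: 14.8
tool_pos: [0.4286, -0.0291, 0.0795]
tcp_rot: [-2.172, -2.261, 0.007]
wrist_force: [-0.9, -0.5, 0.1]
width: -0.003
```

Run:
```python
from h import *
c=cams.read_camera("side");cv2.imwrite(f"pics/side10.png",c["color"][:,:,::-1])
s=bot.read_state();print(s["time"],s["tool_pos"],s["q"],s["wrist_force"])
```

```text
14.85 [ 0.4299672  -0.02934664  0.0811666 ] [-1.26015403e-01 -4.91232011e-02  2.24907531e+00  8.95723890e-05
  9.46172208e-01 -1.66314625e-01] [ 0.25792149 -0.5397348   0.62297669]
```

View pics/side10.png

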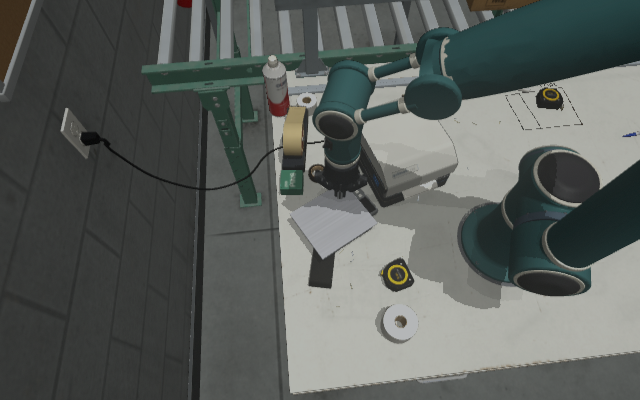

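The gripper is over the far corner and clear of the printer. I'll lower it to contact in small steps.

>>> {"api": "apply_moves", "payload": {"targets": [{"dx": 0, "dy": 0, "dz": 0.3, "wx": 0, "wy": 0, "wz": 0, "jaw": 0}, {"dx": 0, "dy": 0, "dz": 0.3, "wx": 0, "wy": 0, "wz": 0, "jaw": 0}, {"dx": 0, "dy": 0, "dz": 0.2, "wx": 0, "wy": 0, "wz": 0, "jaw": 0}, {"dx": 0, "dy": 0, "dz": 0.05, "wx": 0, "wy": 0, "wz": 0, "jaw": 0}, {"dx": 0, "dy": 0, "dz": 0, "wx": 0, "wy": 0, "wz": 0, "jaw": 0}]}}

```text
time: 15.35
tool_pos: [0.4313, -0.0302, 0.0571]
tcp_rot: [-2.177, -2.264, 0.0]
wrist_force: [0.2, 0.2, 0.5]
width: -0.001
```

>>> {"api": "apply_moves", "payload": {"targets": [{"dx": 0, "dy": 0, "dz": 0.05, "wx": 0, "wy": 0, "wz": 0, "jaw": 0}, {"dx": 0, "dy": 0, "dz": 0, "wx": 0, "wy": 0, "wz": 0, "jaw": 0}]}}

```text
time: 15.55
tool_pos: [0.4317, -0.0303, 0.056]
tcp_rot: [2.177, 2.264, 0.0]
wrist_force: [-0.1, -1.0, 0.0]
width: 0.004
```

>>> {"api": "apply_moves", "payload": {"targets": [{"dx": 0, "dy": 0, "dz": 0.05, "wx": 0, "wy": 0, "wz": 0, "jaw": 0}, {"dx": 0, "dy": 0, "dz": 0.05, "wx": 0, "wy": 0, "wz": 0, "jaw": 0}, {"dx": 0, "dy": 0, "dz": 0, "wx": 0, "wy": 0, "wz": 0, "jaw": 0}]}}

```text
time: 15.85
tool_pos: [0.4319, -0.0303, 0.0536]
tcp_rot: [2.177, 2.264, 0.0]
wrist_force: [-1.9, -0.0, 7.6]
width: -0.002
```

Contact at 7.6 N. I'll hold it and check the tilt under load.

>>> {"api": "apply_moves", "payload": {"targets": [{"dx": 0, "dy": 0, "dz": 0, "wx": 0, "wy": 0, "wz": 0, "jaw": 0}, {"dx": 0, "dy": 0, "dz": 0, "wx": 0, "wy": 0, "wz": 0, "jaw": 0}, {"dx": 0, "dy": 0, "dz": 0, "wx": 0, "wy": 0, "wz": 0, "jaw": 0}, {"dx": 0, "dy": 0, "dz": 0, "wx": 0, "wy": 0, "wz": 0, "jaw": 0}]}}

```text
time: 16.25
tool_pos: [0.4319, -0.0303, 0.0536]
tcp_rot: [2.177, 2.264, 0.0]
wrist_force: [-1.6, 0.3, 6.6]
width: -0.003
```

Run:
```python
from h import *
# pan points away from gripper only: half towards short foot
def pf(W):
    d=(W[...,:2]-O)@np.c_[XH,YH]
    m=(abs(d[...,0])<.075)&(abs(d[...,1])<.066)&(abs(W[...,2]-.054)<.006)&(W[...,1]>.045)
    p=W[m];return m.sum(),np.linalg.lstsq(np.c_[p[:,:2]-O,np.ones(len(p))],p[:,2],rcond=None)[0]
for n in("top","side"):
    k=[pf(cloud(cams.read_camera(n))) for _ in range(5)];print(n,k[0][0],np.mean([q[1] for q in k],0).round(4))
s=bot.read_state();print(s["time"],s["tool_pos"],s["wrist_force"])
```

```text
top 488 [-0.0022 -0.0016  0.0543]
side 948 [-0.0003  0.0008  0.0538]
16.75 [ 0.43189155 -0.03031306  0.05365977] [-3.08982439  0.27495788  7.09322311]
```

It stays level under 7 N. I'll lift straight off and move back to check.

>>> {"api": "apply_moves", "payload": {"targets": [{"dx": 0, "dy": 0, "dz": -0.2, "wx": 0, "wy": 0, "wz": 0, "jaw": 0}, {"dx": 0, "dy": 0, "dz": -0.6, "wx": 0, "wy": 0, "wz": 0, "jaw": 0}, {"dx": 0, "dy": 0, "dz": -1, "wx": 0, "wy": 0, "wz": 0, "jaw": 0}, {"dx": 0, "dy": 0, "dz": -1, "wx": 0, "wy": 0, "wz": 0, "jaw": 0}, {"dx": 0, "dy": 0, "dz": -1, "wx": 0, "wy": 0, "wz": 0, "jaw": 0}]}}

```text
time: 17.25
tool_pos: [0.4312, -0.0302, 0.1679]
tcp_rot: [-2.177, -2.264, 0.0]
wrist_force: [0.8, 0.3, -0.1]
width: -0.0
```

>>> {"api": "apply_moves", "payload": {"targets": [{"dx": 0, "dy": 0, "dz": -1, "wx": 0, "wy": 0, "wz": 0, "jaw": 0}, {"dx": 0, "dy": 0, "dz": -1, "wx": 0, "wy": 0, "wz": 0, "jaw": 0}, {"dx": 0, "dy": 0, "dz": -0.5, "wx": 0, "wy": 0, "wz": 0, "jaw": 0}, {"dx": 0, "dy": 0, "dz": 0, "wx": 0, "wy": 0, "wz": 0, "jaw": 0}, {"dx": 0, "dy": 0, "dz": 0, "wx": 0, "wy": 0, "wz": 0, "jaw": 0}]}}

```text
time: 17.75
tool_pos: [0.431, -0.0302, 0.2408]
tcp_rot: [-2.177, -2.264, 0.001]
wrist_force: [-0.2, 0.6, -0.2]
width: -0.001
```

```bash
python3 meas.py 11; python3 tilt.py
```

```text
top 356 ((448.120849609375, 149.04598999023438), (53.67563247680664, 66.16249084472656), 0.27992013096809387) [[421.1000061035156, 182.0], [421.3999938964844, 115.80000305175781], [475.1000061035156, 116.0999984741211], [474.79998779296875, 182.3000030517578]] (np.int64(1603), array([0.0002, 0.0004, 0.0542]), np.float64(0.0005)) (np.int64(1594), array([ 0.0017, -0.0005,  0.0541]), np.float64(0.0018))
scale ((427.1834716796875, -17.15538787841797), (137.60403442382812, 164.6245880126953), 81.51496124267578) [[335.6000061035156, -73.0999984741211], [498.3999938964844, -97.30000305175781], [518.7000122070312, 38.70000076293945], [355.8999938964844, 63.0]]
side 728 ((448.4278564453125, 137.87847900390625), (55.2570915222168, 98.4676284790039), 2.3277363777160645) [[418.79998779296875, 185.89999389648438], [422.79998779296875, 87.5999984741211], [478.0, 89.80000305175781], [474.0, 188.1999969482422]] (np.int64(2853), array([-0.0021,  0.0011,  0.0538]), np.float64(0.0024)) (np.int64(2846), array([0.0003, 0.0007, 0.0538]), np.float64(0.0007))
scale ((427.10162353515625, 11.478950500488281), (197.02029418945312, 148.89646911621094), 43.24425506591797) [[304.29998779296875, -1.7999999523162842], [406.29998779296875, -110.19999694824219], [549.9000244140625, 24.700000762939453], [447.8999938964844, 133.1999969482422]]
17.95 [ 0.43035588 -0.03010384  0.23980038] [ 0.30287322 -0.07689937  0.786248  ]
[0.0002  0.00195 0.05415] [4.51220567e-04 2.57778975e-04 2.91547595e-05]
18.45 [ 0.43154823 -0.03022663  0.24181762] [ 0.81682385 -0.13549983  0.67323978]
```

View pics/side11.png

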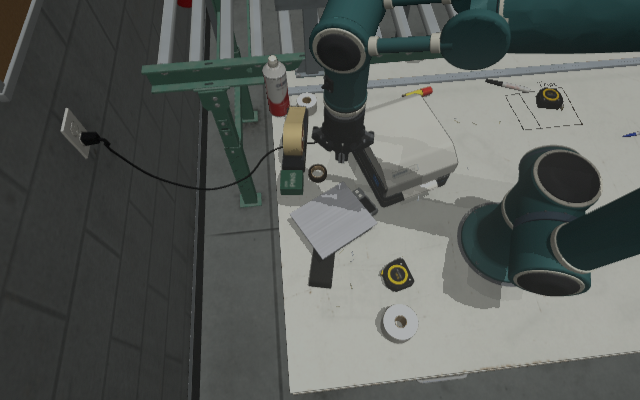

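View pics/top11.png

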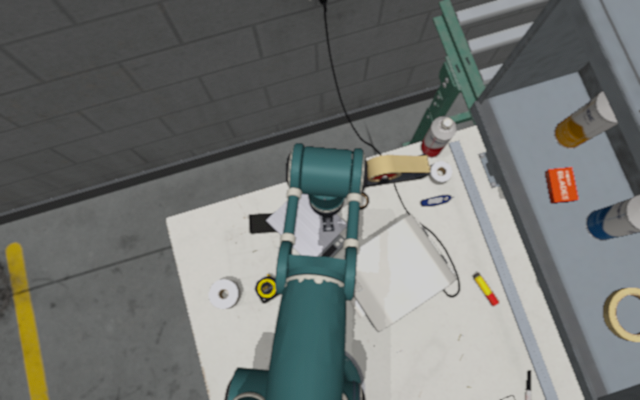

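The last views show the shim under the pan corner at (322,268) in the side view. The box (291,182), tape (317,172), cutter and label roll are where they were, and the hand is clear. I'll hand in.

```bash
python3 -c "
from workcell import bot,job
print(job.finish_job())"
```

```text
the job is handed in; nothing more can be done
None
```

The scale now stands level on the shim, and it stayed level when I pressed on the opposite corner. I pushed the shim in with two slightly open fingertips on its tail until it just took load. I then pressed with closed fingertips on the pan at the far corner, about 7 N for 0.9 s, lifted off and handed the job in at about 18.5 s.

What the last checks showed:
- **Level:** the pan tilt was 0.092 rad at the start. It measured about 0.002 rad or less under the press and after lifting off. The pan fit reads about 0.001 rad differently from frame to frame and camera to camera.
- **Shim:** the short foot sits at about 26 mm along the shim and within a few mm of its centre line. The shim's load on the foot was not measured directly. The sign that it carries is that the push force rose from 4 N to about 11 N at the end.
- **Scale position:** the short foot moved only 1–2 mm by estimate.
- **Other things:** the box, tape, cutter and label roll look unmoved in the last side view, judged by eye. The arm hid the box and tape from the top camera.

- **Extra push:** after the first pass the tilt was still about 0.003 rad with little load on the shim. I went back and pushed it about 7 mm further before pressing.
- **Poor camera fits:** some shim and scale outlines came out wrong where the arm or its shadow hid them. I ignored those and used the clear ones.

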